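# Air the cheese ripening box and leave its roof vent half open

## Robot

A 6-joint arm with a two-finger parallel gripper is mounted at the origin on the work surface. World frame = base frame: x ahead of the robot, y to its left, z up, the work surface at z = 0. Lengths are in m, angles in degrees, forces in N, time in s.
With the tool pointing down it reaches from about 0.35 to 0.925 m from the base axis. Payload 6.4 kg.
Tool frame: the origin (TCP) lies midway between the tips of the shut fingers; the grasp point (between the pads) lies 19 mm behind it; z points along the fingers, y is the line along which they close (so a half turn about z gives the same grasp; the last joint's range is limited). The gripper opens to 94 mm and grips with 3 to 60 N. Pads are 16 mm wide; open, the fingers measure 119 mm over their backs; the gripper's body (75 mm by 177 mm) begins 78 mm behind the grasp point.
Start: joints at [-75.006, 14.043, 89.255, -0, 76.702, -9.975], TCP at [0.274, -0.589, 0.205] pointing down, gripper open.
Joint ranges: [-179.41, 179.41], [-58.25, 129.5], [7.25, 145.43], [-54.29, 234.29], [11.92, 165.04], [-157.13, 157.13]. Speed limits (degrees/s): [147.25, 147.25, 180, 180, 180, 180].

## Interface

Orientations are given as a 3x3 rotation matrix whose columns are the frame's x, y, z axes.
In Python, from station import ctrl gives the robot as it stands. Calls block until the motion is done:
- ctrl.goto(position, orientation): joint-space move of the TCP to a pose.
- ctrl.move_straight(position, orientation=None, vel=0.15): straight line of the TCP; orientation=None keeps the orientation; vel is the mean speed in m/s.
- ctrl.move_joints(angles): joint-space move.
- ctrl.move_gripper(opening, effort=None): opening from 0.0 (shut) to 1.0 (fully open); effort is the grip in N (None keeps the last); returns when the fingers have stopped.
- ctrl.hold(seconds).
- ctrl.ik(position, orientation): joint angles nearest the present ones, or None.
- ctrl.get_obs(): the state.
- ctrl.snapshot(name): name is "scene" or "top"; returns the picture (384x512x3 uint8, blue, green, red); there is no depth.
- ctrl.camera_info(name): a dict with "camera_matrix" (3x3 intrinsics, pixels), "k1" (the pictures are not rectified: a ray, as slopes to the right and down, at radius r is drawn at 1 + k1 r^2 times it, then the intrinsics apply), "rvec" (rotation vector, rad) and "tvec" (3), from world to camera coordinates, as OpenCV has them. Camera axes: x right, y down, z forward; pixel columns grow to the right and rows downward; lengths in m; the calibration is good to about 2 mm. A picture is of the moment at which its call begins. camera_info takes no time and is no camera call.
A pose or a line that the arm cannot do raises ctrl.PlanningError and nothing moves.
- ctrl.finish_job(): hands the job in; it is judged then, once.
The state is a dict: "time": time; "qpos": joint angles; "dq": joint speeds; "tau": joint torques, N m; "ee_pos": TCP position; "tcp_rot": TCP orientation; "contact_force": force on the tool from outside, world axes, zero at the start; "moment": the same for the moment, N m; "width": opening from 0.0 (shut) to 1.0 (fully open); "gripper_force": force on a finger pad.
Only numpy, scipy, OpenCV 4.12 (cv2) and the standard library are available. Lean on these libraries where they do the work, as an engineer would, in place of code of your own. Each camera call takes 0.05 s, during which the arm holds its last target. There are 200 camera calls.

## Task

Air the cheese ripening box: with the fingertips push the thumb tab of its roof vent until the slide is fully open at its end stop, then let go so that it springs back and catches on its stop pin, leaving the vent half open. Push only with the fingers and leave the stop pin untouched, as it rises and drops by itself; do not shove or lift the box, and do not disturb the brush, the cheeses or the cheese iron around it.

Things in the scene. Friction and masses are not known exactly. Their poses are not given: they have to be found in the camera images.
- ripening_box: Wooden ripening box, windowed, 320 (its x) x 360 (its y) x 180 mm high, about 7 kg, loose on rubber feet. Origin: centre of its underside, on the bench. Its x axis, roughly away from the robot, is the way the vent slide opens; z up. Along the middle of the flat roof runs a steel vent 190 mm wide: rails and spring barrels under 20 mm tall, and a bridge with the stop pin.
- tab_face (a point): The point to push, along +x of the box (same axes): centre of the near face of the thumb tab, an upright steel plate 60 mm wide (box y), 3 mm thick, 36 mm tall from the roof. The point is 20 mm above the roof; slide shut, at x -110, y 0, z 200 mm in the box frame. A flat strip at the tab's foot reaches 6 mm nearer, 5 mm above the roof; nearer still 40 mm of roof is free.
- vent_slide (a joint): Opening of the vent slide, m: 0 shut (start), 0.020 half open on the stop pin, 0.040 fully open at the end stop. A spring shuts it: 2.6 N at 0, 4.5 N at 0.020, 7 N at 0.040; 2 N more while it lifts the pin (0.005 to 0.018). Past 0.022 the pin has dropped behind the tooth: let go there, it returns to 0.020 and stays; let go earlier, it shuts.
- stop_pin: Upright sprung stop pin, 8 mm thick with a black knob of 17 mm, in the bridge across the vent. Origin: the pin's lower end, at x 85, y 0, z 185 mm in the box frame when down; the knob's top is 42 mm above the origin. It rises by up to 7 mm while the slide's tooth passes under it and drops again by itself. Not to be touched.
- rind_brush: Flat hand brush with a wooden handle and grey bristles, about 220 mm long and 42 mm wide, lying along the box's x on the roof at the vent's left (+y) side. Origin: underside, at the middle. Bystander.
- small_cheese: Small round cheese, 62 mm across, 34 mm high, on the roof at the vent's right (-y) side. Origin: centre of its underside. Bystander.
- tomme: Cheese wheel, 130 mm across, 48 mm high, on the bench at the box's right side. Origin: centre of its underside. Bystander.
- cheese_iron: Cheese iron: steel tube 100 mm long with a wooden cross handle 87 mm wide, 19 mm thick, lying on the bench at the box's left side. Origin: on the bench under its middle. Bystander.

How it is judged:
By the outcome, as a careful person would: the job done as asked, in the order asked, and still so for the second after the job is handed in, with the robot touching nothing.
It also fails if it takes over 38 s, if anything falls off the work surface, if the arm or the gripper's body presses on something with over 40 N, if the wrist force passes 120 N, or if a joint passes its speed limit or range.

## Working session

There is one attempt and no reset: what is moved stays moved. The work goes in short steps, each a Python script; the robot and the scene stay as the last script left them, time stands still between calls to the robot, and variables do not carry over. Pictures are saved under pics/ and viewed, at most 10 in all, crops included, and the job is handed in when it is done.

```bash
mkdir -p pics
python3 - <<'E'
from station import ctrl
import cv2,numpy as np
for n in("scene","top"):
    im=ctrl.snapshot(n);cv2.imwrite(f"pics/{n}0.png",im)
    c=ctrl.camera_info(n);R=cv2.Rodrigues(np.array(c["rvec"],float))[0]
    print(n,c["camera_matrix"],c["k1"],-R.T@np.array(c["tvec"],float).ravel(),R[2])
print(ctrl.get_obs()["time"])
E
```

```text
scene [[422.32469172   0.         262.80807987]
 [  0.         422.32469172 188.82134832]
 [  0.           0.           1.        ]] -0.027022871696899427 [ 0.70419561 -0.26326691  1.17278834] [-0.11319346  0.29191938 -0.94972118]
top [[353.76596503   0.         252.98516925]
 [  0.         353.76596503 191.2016902 ]
 [  0.           0.           1.        ]] -0.06180455183696156 [0.4299622  0.05800162 1.07245097] [ 0.14225016 -0.00990562 -0.98978117]
0.1
```

View pics/scene0.png

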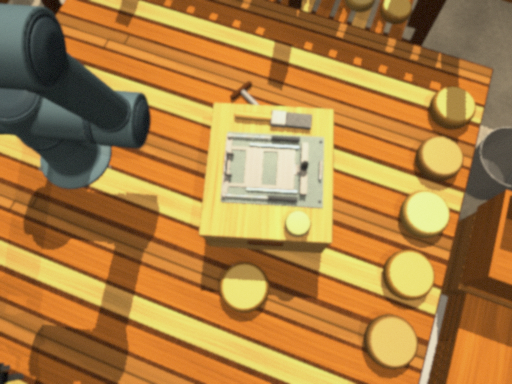

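View pics/top0.png

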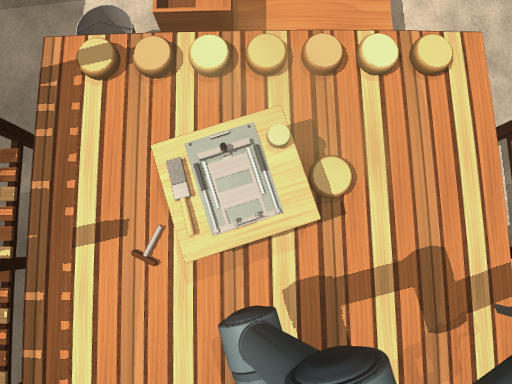

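The box is at about (270,175) in scene and (235,185) in top, yawed a little, with the tab at the near end (about (228,160) in scene, (248,215) in top). I'll enlarge both for reading.

Run:
```python
import cv2
a=cv2.imread("pics/scene0.png")[90:255,190:345];b=cv2.imread("pics/top0.png")[95:270,140:330]
cv2.imwrite("pics/sc.png",cv2.resize(a,None,fx=3.6,fy=3.6,interpolation=cv2.INTER_CUBIC))
cv2.imwrite("pics/tc.png",cv2.resize(b,None,fx=3.4,fy=3.4,interpolation=cv2.INTER_CUBIC))
```

```text
(no output)
```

View pics/sc.png

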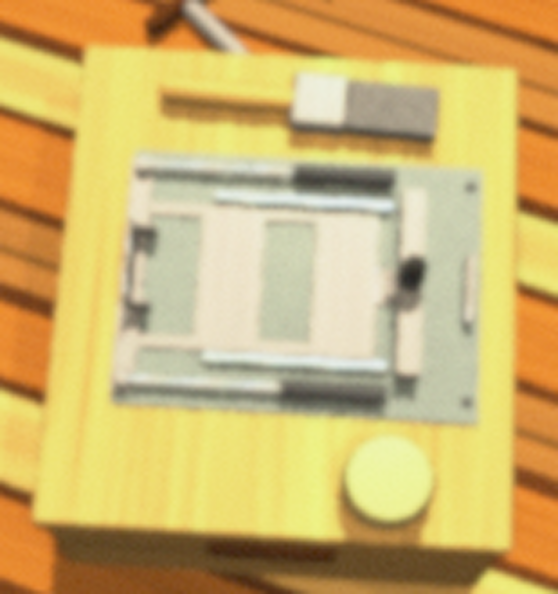

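View pics/tc.png

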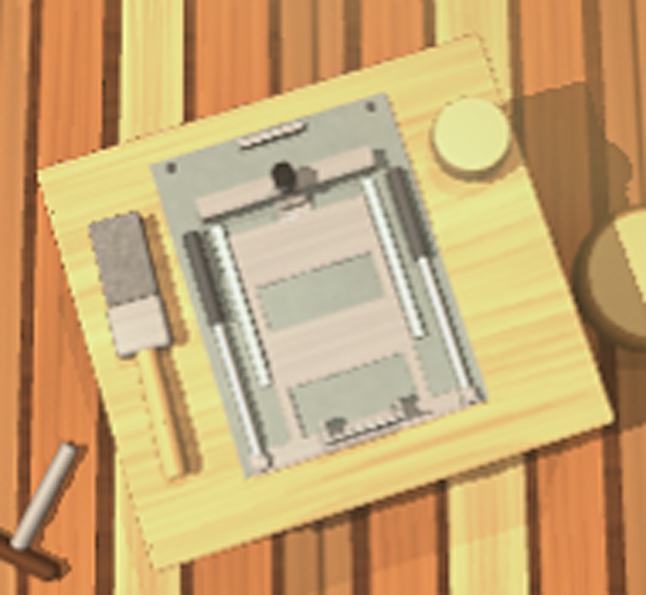

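Roof corners (crop px): scene (87,47), (517,67), (505,552), (35,523); top (155,570), (40,172), (480,35), (612,422). Fit x, y, yaw of the box using both, and overlay the tab.

```bash
cat > h.py <<'E'
from station import ctrl
import cv2,numpy as np
def proj(n,P):
    c=ctrl.camera_info(n)
    return cv2.projectPoints(np.array(P,float).reshape(-1,1,3),np.array(c["rvec"],float),np.array(c["tvec"],float),np.array(c["camera_matrix"],float),np.array([c["k1"],0,0,0,0.]))[0][:,0]
def w(p,P):
    c,s=np.cos(p[2]),np.sin(p[2]);P=np.atleast_2d(P)
    return np.c_[p[0]+c*P[:,0]-s*P[:,1],p[1]+s*P[:,0]+c*P[:,1],P[:,2]]
E
python3 - <<'E'
from h import *
from scipy.optimize import least_squares
C=np.array([[-.16,.18,.18],[.16,.18,.18],[.16,-.18,.18],[-.16,-.18,.18]])
S=np.array([[87,47],[517,67],[505,552],[35,523]])/3.6+[190,90]
T=np.array([[155,570],[40,172],[480,35],[612,422]])/3.4+[140,95]
r=lambda p:np.r_[proj("scene",w(p,C))-S,proj("top",w(p,C))-T].ravel()
f=least_squares(r,[.6,.05,.2]);p=f.x;print(p,np.degrees(p[2]),f.fun.round(1))
np.save("box.npy",p)
tab=[[-.11,.03,.216],[-.11,-.03,.216],[-.11,-.03,.185],[-.11,.03,.185],[.085,0,.227]]
print("sc",((proj("scene",w(p,tab))-[190,90])*3.6).round())
print("tc",((proj("top",w(p,tab))-[140,95])*3.4).round())
print(w(p,tab))
E
```

```text
[0.5836092  0.09623396 0.29364127] 16.82440570990475 [-0.6 -0.5  0.5  0.7  2.   0.7 -1.5  0.3 -1.   1.4 -1.5 -0.7 -0.1 -0.6
  1.3  0.6]
sc [[129. 216.]
 [121. 298.]
 [125. 314.]
 [133. 234.]
 [414. 268.]]
tc [[325. 444.]
 [405. 419.]
 [404. 421.]
 [326. 446.]
 [283. 174.]]
[[0.46963442 0.0931115  0.216     ]
 [0.48700079 0.03567972 0.216     ]
 [0.48700079 0.03567972 0.185     ]
 [0.46963442 0.0931115  0.185     ]
 [0.66497088 0.12083632 0.227     ]]
```

Run:
```python
from h import *
p=np.load("box.npy");c,s=np.cos(p[2]),np.sin(p[2])
o=ctrl.get_obs();e=np.array(o["ee_pos"]);q=np.array(o["qpos"])
P=w(p,[[-.137,0,.33],[-.137,0,.192]])
best=None
for g in(1,-1):
    R=np.array([[g*c,g*s,0],[g*s,-g*c,0],[0,0,-1.]])
    j=ctrl.ik(P[0],R)
    if j is not None:
        d=np.abs(np.array(j)-q).max();print(g,np.round(j,1))
        if best is None or d<best[0]:best=(d,R)
R=best[1];np.save("R.npy",R)
ctrl.move_gripper(0.0,10)
ctrl.move_straight([e[0],e[1],.33],vel=.2)
ctrl.goto(P[0],R)
ctrl.move_straight(P[1],vel=.12)
ctrl.hold(.2)
o=ctrl.get_obs();print(o["time"],o["ee_pos"],P[1],o["contact_force"],o["width"])
for n in("scene","top"):
    cv2.imwrite(f"pics/{n}1.png",ctrl.snapshot(n))
a=cv2.imread("pics/scene1.png")[90:255,190:345]
b=cv2.imread("pics/top1.png")[95:270,140:330]
k=lambda i:cv2.resize(i,(400,400),interpolation=cv2.INTER_CUBIC)
cv2.imwrite("pics/both1.png",np.hstack([k(a),k(b)]))
```

```text
1 [ -7.2 -17.6 107.4  -0.   90.3  66. ]
-1 [  -7.2  -17.6  107.4   -0.    90.3 -114. ]
6.175 [0.45284852 0.05654475 0.19259657] [0.4524733  0.05658074 0.192     ] [ 0.04292858  0.27208097 -0.14543733] 0.004934285139117757
```

View pics/both1.png

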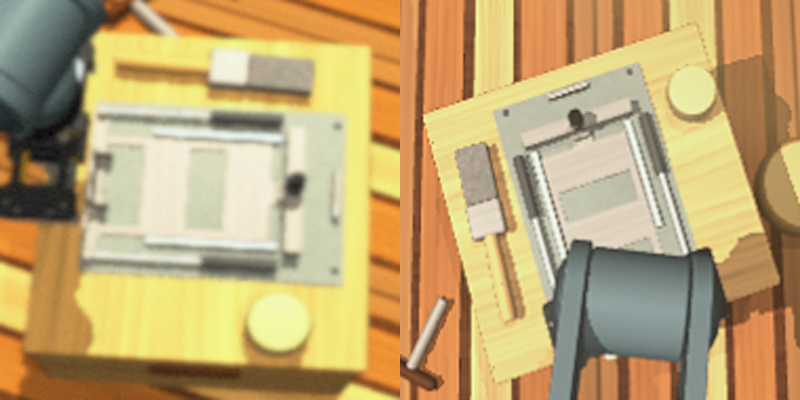

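The gripper stands just in front of the tab (left view, about (75,195)), touching nothing. Brush and cheeses are unmoved. Now pushing under force watch.

```bash
cat > push.py <<'E'
from h import *
p=np.load("box.npy");R=np.load("R.npy");d=np.array([np.cos(p[2]),np.sin(p[2]),0])
b=ctrl.get_obs();f0=np.array(b["contact_force"])
def st():
    o=ctrl.get_obs();f=np.array(o["contact_force"])-f0
    x=(np.array(o["ee_pos"])-[p[0],p[1],0])@d
    return o["time"],x,-f@d,f
def go(x,v):ctrl.move_straight(w(p,[[x,0,.192]])[0],R,vel=v)
x=-.131;x0=None
while x<-.065:
    go(x,.03);ctrl.hold(.05);t,xa,F,f=st()
    print(f"{t:.2f} {x:.4f} {xa:.4f} F={F:.2f}",f.round(1))
    if x0 is None and F>1.5:x0=xa;print("contact")
    if F>13:print("END");break
    x+=.002 if x0 is None else (.004 if xa-x0<.030 else .001)
E
python3 push.py
```

```text
6.67 -0.1310 -0.1309 F=0.35 [-0.4  0.  -0.7]
6.97 -0.1290 -0.1290 F=-0.31 [ 0.2  0.6 -1.2]
7.28 -0.1270 -0.1270 F=-0.75 [ 0.7  0.2 -1.3]
7.58 -0.1250 -0.1250 F=-0.37 [ 0.4 -0.  -0.7]
7.88 -0.1230 -0.1230 F=-0.81 [ 0.4  1.4 -0.8]
8.18 -0.1210 -0.1210 F=0.42 [-0.4 -0.1 -1. ]
8.47 -0.1190 -0.1190 F=0.59 [-0.3 -0.9 -1.1]
8.78 -0.1170 -0.1172 F=2.72 [-2.6 -0.6 -1. ]
contact
9.11 -0.1130 -0.1130 F=2.11 [-2.1 -0.4 -0.5]
9.44 -0.1090 -0.1091 F=3.19 [-3.2 -0.6 -0.2]
9.78 -0.1050 -0.1049 F=2.58 [-2.9  0.7 -0.2]
10.11 -0.1010 -0.1008 F=1.61 [-2.   1.2 -2.3]
10.44 -0.0970 -0.0971 F=4.07 [-4.2 -0.2  0.1]
10.78 -0.0930 -0.0931 F=4.26 [-4.6  0.5 -0.3]
11.11 -0.0890 -0.0892 F=4.89 [-5.2  0.4  0.3]
11.44 -0.0850 -0.0853 F=6.07 [-6.3 -0.3  0. ]
11.74 -0.0840 -0.0844 F=4.88 [-5.1  0.2  0.3]
12.04 -0.0830 -0.0835 F=5.86 [-6.  -0.5  0.8]
12.34 -0.0820 -0.0825 F=5.54 [-5.9  0.4  0.8]
12.64 -0.0810 -0.0815 F=6.62 [-6.8 -0.4  0.6]
12.94 -0.0800 -0.0806 F=6.35 [-6.7  0.2  1.5]
13.24 -0.0790 -0.0796 F=5.90 [-6.1 -0.1  1.7]
13.54 -0.0780 -0.0786 F=7.12 [-7.3 -0.3  0.1]
13.84 -0.0770 -0.0782 F=8.53 [-8.6 -1.1  2.9]
14.14 -0.0760 -0.0781 F=13.44 [-13.7  -1.3   5.4]
END
```

End stop: the tab stopped at about -0.078, 40 mm from first contact, and the force climbed sharply. Letting go and backing off.

Run:
```python
from h import *
p=np.load("box.npy");R=np.load("R.npy")
ctrl.move_straight(w(p,[[-.137,0,.192]])[0],R,vel=.1)
ctrl.move_straight(w(p,[[-.15,0,.33]])[0],R,vel=.15)
P=w(p,[[-.15,0,.33]])[0]
try: ctrl.goto([.30,-.40,.33],R)
except ctrl.PlanningError as e: print(e)
ctrl.hold(.3)
o=ctrl.get_obs();print(o["time"],o["ee_pos"],o["contact_force"])
for n in("scene","top"): cv2.imwrite(f"pics/{n}2.png",ctrl.snapshot(n))
k=lambda i:cv2.resize(i,(400,400),interpolation=cv2.INTER_CUBIC)
I=lambda m:np.hstack([k(cv2.imread(f"pics/scene{m}.png")[90:255,190:345]),k(cv2.imread(f"pics/top{m}.png")[95:270,140:330])])
cv2.imwrite("pics/both2.png",I(2))
for x in(0,.02,.04):
  t=w(p,[[-.11+x,.03,.216],[-.11+x,-.03,.216]])
  print(x,((proj("scene",t)-[190,90])*[400/155,400/165]).round().tolist(),((proj("top",t)-[140,95])*[400/190,400/175]+[400,0]).round().tolist())
```

```text
18.0083 [ 0.30037717 -0.39965858  0.33006538] [-0.74179919  0.88228946 -0.90936258]
0 [[93.0, 146.0], [87.0, 201.0]] [[601.0, 299.0], [651.0, 281.0]]
0.02 [[113.0, 147.0], [108.0, 202.0]] [[596.0, 281.0], [645.0, 263.0]]
0.04 [[134.0, 148.0], [129.0, 203.0]] [[591.0, 263.0], [640.0, 246.0]]
```

View pics/both2.png

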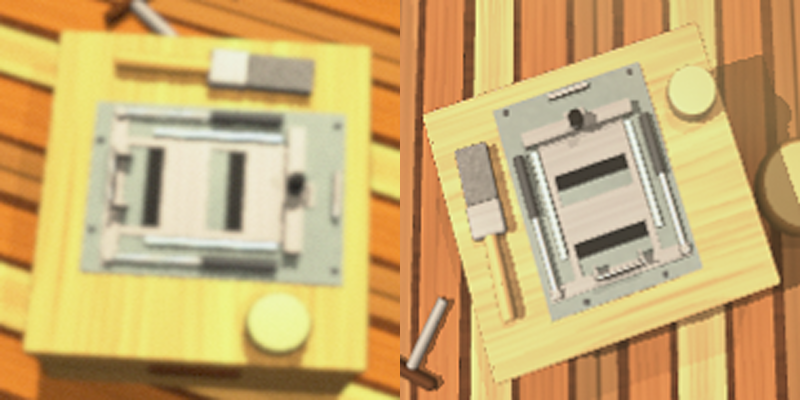

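The tab now sits at about (113,175) left and (622,270) right, which matches the 0.020 prediction. The vent slots are half open, and the box, brush and cheeses have not moved.

```bash
python3 -c "
from station import ctrl
print(ctrl.finish_job())"
```

```text
the job is handed in; nothing more can be done
None
```

The vent slide was pushed to its end stop and released; the last pictures show it caught on the stop pin half open, with the box, brush, cheeses and iron where they were, and the job was handed in at about 18 s.

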